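# Put the garlic in its dish and hold the lid ready above it

## Task

Set the garlic bulb in the oblong white dish, then take the wooden lid by its bar handle, carry it over the rack of spice jars, and stop with it hovering level over that dish, centred and with its sides lined up with the dish's sides, its underside a finger's width (about 15 mm) above the rim, so that I can check the fit before it is closed. Finish still holding the lid there; never let the lid touch the dish, and leave the spice jars, their rack and the square dish as they stand.

Things in the scene. Friction and masses are not known exactly. Their poses are not given: they have to be found in the camera images.
- garlic: The garlic bulb, about 48 x 50 mm across and 51 mm high, standing on the counter to the left of the spice rack; origin at the centre of its underside. Take it across the middle, from above.
- garlic_mid (a point): Centre of the garlic bulb, 25 mm above its underside.
- lid: The wooden lid, lying right way up on the counter left of the spice rack, 0.2 kg or so. Origin at the centre of its underside; x along its short side, y along its long side, z up. From the underside up: a plug 90 (x) x 130 (y) x 6 mm that would enter the dish's mouth, a plate 112 x 152 x 8 mm (its upper face 14 mm above the underside), and on the plate's middle an upright bar handle 16 mm thick (x), 70 mm long (y) and 34 mm high, its top 48 mm above the underside.
- lid_handle (a point): Centre of the lid's bar handle, 31 mm above the lid's underside; axes as the lid's.
- lid_under (a point): Centre of the lid's underside (the lower face of the plug); axes as the lid's.
- dish: The oblong white stoneware dish, open on top, loose on the counter right of the spice rack, about 0.8 kg. Outside 110 (x) x 150 (y) mm and 70 mm high, walls and floor 6 mm thick (inside 98 x 138 mm, 64 mm deep), a small lug under the rim at each short end that reaches 10 mm out. Origin at the centre of its underside; y along its long side, z up. It and the square dish may change places (one nearer the robot, the other farther).
- dish_mouth (a point): Centre of the oblong dish's mouth, at the height of its rim (70 mm above its underside); axes as the dish's.
- square_dish: The other white dish, square: 105 x 105 mm outside, 70 mm high, empty, lugs alike; not the one to use. Origin at the centre of its underside.
- rack: Low wooden spice rack fixed on the counter between the lid and the dishes, 340 mm long (its x, pointing away from the robot) and 60 mm wide, 45 mm high at its ends; the jars in it reach 118 mm above the counter. Origin at the centre of its underside.
- jar0: One of the five spice jars standing in a row in the rack, about 45 mm across, 96 or 106 mm high; not to be disturbed. Origin at the centre of its underside.
- jar1: One of the five spice jars standing in a row in the rack, about 45 mm across, 96 or 106 mm high; not to be disturbed. Origin at the centre of its underside.
- jar2: One of the five spice jars standing in a row in the rack, about 45 mm across, 96 or 106 mm high; not to be disturbed. Origin at the centre of its underside.
- jar3: One of the five spice jars standing in a row in the rack, about 45 mm across, 96 or 106 mm high; not to be disturbed. Origin at the centre of its underside.
- jar4: One of the five spice jars standing in a row in the rack, about 45 mm across, 96 or 106 mm high; not to be disturbed. Origin at the centre of its underside.
Things that resemble listed ones, but are neither listed nor needed, are in the scene too. There is more than one size of the garlic; the job needs the largest.

How it is judged:
By the outcome, as a careful person would: the job done as asked, in the order asked, and still so for the second after the job is handed in, while the arm keeps its last pose, push and grip.
It also fails if it takes over 64 s, if anything falls off the work surface, if the arm or the gripper's body presses on something with over 40 N, if the wrist force passes 120 N, or if a joint passes its speed limit or range.

## Robot

A 6-joint arm with a two-finger parallel gripper is mounted at the origin on a cart in front of the work surface, level with it; the furniture and walls round the work are solid. World frame = base frame: x ahead of the robot, y to its left, z up, the work surface at z = 0. Lengths are in m, angles in rad, forces in N, time in s.
With the tool pointing down it reaches from about 0.35 to 0.775 m from the base axis. Payload 7.3 kg.
Tool frame: the origin (TCP) lies at the very end of the fingers, on their centre line; the grasp point (between the pads) lies 19 mm behind it; z points along the fingers, y is the line along which they close (so a half turn about z gives the same grasp; the last joint's range is limited). The gripper opens to 92 mm and grips with 3 to 60 N. Pads are 19 mm wide; open, the fingers measure 130 mm over their backs; the gripper's body (75 mm by 190 mm) begins 47 mm behind the grasp point.
Start: joints at [-1.266, 0.342, 1.524, -0, 1.275, -0.146], TCP at [0.229, -0.473, 0.227] pointing down, gripper open.
Joint ranges: [-2.53, 2.53], [-0.77, 2.02], [0.04, 2.7], [-1, 4.14], [0.28, 2.66], [-3.11, 3.11]. Speed limits (rad/s): [2.57, 2.57, 3.14, 3.14, 3.14, 3.14].

## Interface

Orientations are given as [roll, pitch, yaw] about the fixed x, y, z axes, in that order (R = Rz(yaw) Ry(pitch) Rx(roll)).
In Python, from cell import robot, read_camera, get_calibration gives the robot as it stands. The module is installed in compiled form; this text tells all that it offers.
- The arm moves only by the tool send_rows, never from a script. Its argument "plan" is a list of rows, each a list of 2 entries, a list of its own where there are three numbers: the shift along the tool's x, y, z as a fraction of full scale, then the turn, a rotation vector about the tool's x, y, z as a fraction of full scale. A call has exactly 10 rows; each row shifts and turns the commanded pose from where the row before left it, along the tool's axes as they then stand; what a row does not reach is not made up. Full scale, the value 1, is 0.025 m for a shift and 90 degrees for a turn. A row lasts 1/8 s, in which the tool goes at most 62.5 mm and 10.7 degrees, less where a joint would pass 70% of its speed; a pose out of reach is approached as far as the arm can. A call with a number of a shift or a turn outside -1 to 1 is refused whole. A call with a gripper value outside its range is refused whole. "gripper" is the opening, from -1 (shut) to 1 (fully open), so that 0 is half open, set as the call begins (left out, the last holds). The fingers move at their own pace and stop on an object; "force" is the grip in N (left out, the last holds). Time passes only in rows, so rows that do not move let the fingers close, or fill a call up. It gives the time, the measured TCP pose, the force, the opening and the grip force at its end, in the units of the state.
- robot.observe(): the state, without advancing time (a new reading comes with each control period).
- read_camera(name): name is "scene" or "top"; returns (picture, depth): 480x640x3 uint8, blue, green, red; 480x640 float32, m along the optical axis (not along the pixel's ray), 0 where there is no reading.
- get_calibration(name): a dict with "intrinsics" (3x3 intrinsics, pixels), "rvec" (rotation vector, rad) and "tvec" (3), from world to camera coordinates, as OpenCV has them. Camera axes: x right, y down, z forward; pixel columns grow to the right and rows downward; lengths in m; the calibration is good to about 2 mm. A picture is of the moment at which its call begins. get_calibration takes no time and is no camera call.
- robot.hand_in(): hands the job in; it is judged then, once.
The state is a dict: "time": time; "qpos": joint angles; "qvel": joint speeds; "joint_efforts": joint torques, N m; "tool_pos": TCP position; "tool_rot": TCP orientation; "contact_force": force on the tool from outside, world axes, zero at the start; "torque": the same for the moment, N m; "opening": finger opening in m; "grip_force": force on a finger pad.
Only numpy, scipy, OpenCV 4.12 (cv2) and the standard library are available. Lean on these libraries where they do the work, as an engineer would, in place of code of your own. Each camera call takes 0.05 s, during which the arm holds its last target. There are 200 camera calls.

## Working session

There is one attempt and no reset: what is moved stays moved. The work goes in short steps, Python scripts to look and compute and a tool call to move; the robot and the scene stay as the last step left them, time stands still between calls to the robot, and variables do not carry over. Pictures are saved under pics/ and viewed, at most 10 in all, crops included, and the job is handed in when it is done.

Besides the shell and the picture viewer there is one more tool, called after "Request:" as a command line: name --argument value ..., lists and objects as JSON in quotes. send_rows: Moves the arm, as the interface text tells. Shift numbers are shares of 0.025 m and turn numbers shares of 90 degrees, none past 1 either way. Its arguments: {"type":"object","properties":{"plan":{"type":"array"},"gripper":{"type":"number"},"force":{"type":"number"}},"required":["plan"]}

```bash
mkdir -p pics
cat > h.py <<'E'
import cv2,numpy as np
from cell import robot, read_camera, get_calibration
def cloud(name):
    im,d=read_camera(name);c=get_calibration(name);K=np.array(c["intrinsics"]);R=cv2.Rodrigues(np.array(c["rvec"],float))[0];t=np.array(c["tvec"],float).ravel()
    v,u=np.indices(d.shape);p=np.stack([(u-K[0,2])/K[0,0]*d,(v-K[1,2])/K[1,1]*d,d],-1)
    P=(p-t)@R; P[d==0]=np.nan
    return im,P
E
python3 - <<'E'
from h import *
for n in("top","scene"):
    im,P=cloud(n);cv2.imwrite(f"pics/{n}0.png",im);np.save(n+"0.npy",P)
s=robot.observe();print(s)
E
```

```text
{'time': 0.1, 'qpos': array([-1.26598038e+00,  3.42617890e-01,  1.52492842e+00, -2.69349285e-05,
        1.27541022e+00, -1.45996071e-01]), 'qvel': array([ 0.0011296 , -0.00147244, -0.00233304,  0.00059451,  0.00148154,
       -0.00217385]), 'joint_efforts': array([ 1.34029557e-03, -4.32006383e+01, -2.44695032e+01,  7.19540985e-02,
        5.26067172e-02, -6.29418787e-05]), 'tool_pos': array([ 0.22864253, -0.47218424,  0.2261303 ]), 'tool_rot': array([-3.14023954e+00, -1.72929649e-04,  4.50819763e-01]), 'contact_force': array([-0.2636934 , -0.13404304,  0.17781115]), 'torque': array([-0.00032966,  0.01267615, -0.00514204]), 'grip_force': 0.0, 'opening': 0.09213677938125142}
```

View pics/top0.png

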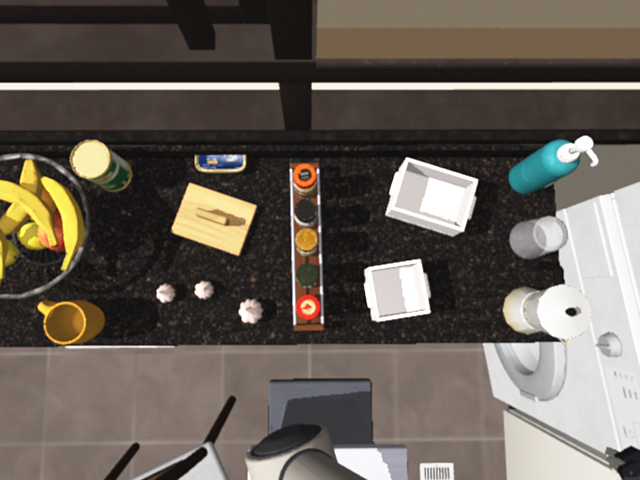

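View pics/scene0.png

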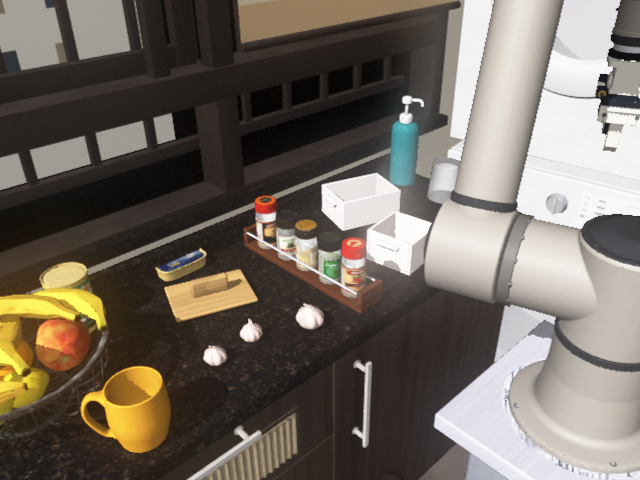

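The top view shows the largest garlic at (250,311), the lid at (214,218) with its handle along about (-15°), and the rack at (307,247). The oblong dish is the far one at (432,197), with the square dish nearer at (397,290). Next I'll measure them from the cloud.

Run:
```python
from h import *
P=np.load("top0.npy")
def sel(u0,u1,v0,v1,z0,z1):
    q=P[v0:v1,u0:u1].reshape(-1,3);q=q[np.isfinite(q[:,2])];return q[(q[:,2]>z0)&(q[:,2]<z1)]
def rep(n,q):
    (c,s,a)=cv2.minAreaRect((q[:,:2]*1000).astype(np.float32));print(n,len(q),"rect",np.round(c,1),np.round(s,1),round(a,1),"z",np.round(np.percentile(q[:,2],[2,50,98]),4),"med",np.round(np.median(q[:,:2],0),4))
rep("garlic",sel(235,266,296,328,.012,.08)); rep("garlic mid",sel(235,266,296,328,.02,.08))
rep("lidplate",sel(165,265,178,262,.008,.02)); rep("handle",sel(165,265,178,262,.035,.06))
rep("dish rim",sel(380,482,152,240,.060,.08)); rep("sq",sel(358,436,255,325,.06,.08))
rep("rack",sel(285,328,155,335,.03,.15));rep("sidegarlic",sel(195,214,280,299,.012,.08))
print("counter",np.nanmedian(P[200:240,340:370,2]))
rep("tin",sel(192,250,150,175,.01,.1)); 
# anything tall in the workspace
q=P.reshape(-1,3);q=q[np.isfinite(q[:,2])]
m=(q[:,2]>.12)&(q[:,0]>.2)&(abs(q[:,1])<.5)
for y0 in np.arange(-.5,.5,.1):
    a=q[m&(q[:,1]>y0)&(q[:,1]<y0+.1)]
    if len(a):print(round(y0,1),np.round(np.percentile(a[:,0],[1,50]),3),np.round(a[:,2].max(),3))
```

```text
garlic 435 rect [425.6 152.7] [46.  46.2] 89.1 z [0.0211 0.0331 0.0465] med [0.4265 0.1509]
garlic mid 428 rect [425.6 152.7] [46. 46.] 89.6 z [0.0218 0.0332 0.0466] med [0.4265 0.1512]
lidplate 3515 rect [617.4 233. ] [152.4 112.2] 70.8 z [0.0098 0.0134 0.0169] med [0.6143 0.2312]
handle 282 rect [617.1 232.7] [69.5 16.2] 71.0 z [0.0384 0.0464 0.0502] med [0.6167 0.2327]
dish rim 994 rect [ 655.2 -214.6] [166.7 111.8] 72.0 z [0.0603 0.0687 0.0724] med [ 0.6556 -0.2173]
sq 741 rect [ 465.  -138.6] [105.  121.5] 8.8 z [0.0605 0.069  0.0724] med [ 0.464  -0.1404]
rack 3693 rect [557.9  39.8] [340.9  59.9] 1.3 z [0.0366 0.1061 0.1197] med [0.561  0.0397]
sidegarlic 249 rect [468.6 248.6] [36.2 34.7] 88.0 z [0.0146 0.0249 0.0348] med [0.4691 0.2468]
counter -0.0003118493808089919
tin 1118 rect [733.  218.4] [ 38.8 125.7] 0.1 z [0.0185 0.0232 0.0495] med [0.7395 0.2181]
-0.5 [0.216 0.51 ] 0.355
-0.4 [0.21  0.746] 0.53
-0.3 [0.738 0.747] 0.531
-0.2 [0.738 0.747] 0.53
-0.1 [0.243 0.747] 0.529
-0.0 [0.208 0.765] 0.529
0.1 [0.206 0.78 ] 0.479
0.2 [0.764 0.792] 0.419
0.3 [0.764 0.795] 0.419
0.4 [0.511 0.765] 0.419
```

Request:
send_rows --plan '[[[0,0,0],[0,0,-0.0713]],[[0,0,0],[0,0,-0.0713]],[[0,0,0],[0,0,-0.0713]],[[0,0,0],[0,0,-0.0713]],[[0,0,0],[0,0,-0.0713]],[[0,0,0],[0,0,-0.0713]],[[0,0,0],[0,0,-0.0713]],[[0,0,0],[0,0,-0.0713]],[[0,0,0],[0,0,-0.0713]],[[0,0,0],[0,0,-0.0713]]]' --gripper 1 --force 15

```text
time: 1.35
tool_pos: [0.2287, -0.4723, 0.2263]
tool_rot: [-3.141, -0.001, 1.574]
contact_force: [0.4, 0.7, -0.1]
opening: 0.0922
grip_force: 0.0
```

```bash
cat >> h.py <<'E'
def go(x,y,z,yaw=None):
    "shift still to go, tool axes, in units of 0.025 m; turn in units of 90 deg about tool z"
    from scipy.spatial.transform import Rotation as Ro
    s=robot.observe();r=Ro.from_euler("xyz",s["tool_rot"])
    print("t",round(s["time"],2),"at",np.round(s["tool_pos"],4),"rpy",np.round(np.degrees(s["tool_rot"]),2))
    print("shift",np.round(r.inv().apply(np.array([x,y,z])-s["tool_pos"])/.025,3), "turn z", None if yaw is None else round(-((yaw-np.degrees(s["tool_rot"][2])+180)%360-180)/90,4))
E
python3 - <<'E'
from h import *
go(.42,.15,.20,90)
for n in("top","scene"):
    P=np.load(n+"0.npy").reshape(-1,3)
    for ya,yb in((-.33,-.1),(.1,.35)):
        for x0 in np.arange(.68,.86,.02):
            z=P[(P[:,1]>ya)&(P[:,1]<yb)&(P[:,0]>=x0)&(P[:,0]<x0+.02),2]
            if len(z): print(n,ya,round(x0,2),len(z),np.round(np.percentile(z,[0,20,80,100]),3))
E
```

```text
t 1.35 at [ 0.2287 -0.4723  0.2263] rpy [-1.7998e+02 -5.0000e-02  9.0210e+01]
shift [24.863  7.745  1.072] turn z 0.0023
top -0.33 0.68 1132 [-0.004  0.003  0.057  0.074]
top -0.33 0.7 922 [-0.005  0.001  0.059  0.073]
top -0.33 0.72 1610 [-0.005  0.     0.411  0.417]
top -0.33 0.74 15498 [-0.005  0.413  0.503  0.531]
top -0.33 0.76 3599 [0.045 0.112 0.34  0.355]
top -0.33 0.78 1195 [0.113 0.117 0.119 0.123]
top -0.33 0.8 1177 [0.113 0.117 0.119 0.123]
top -0.33 0.82 1185 [0.112 0.116 0.119 0.122]
top -0.33 0.84 575 [0.113 0.116 0.119 0.122]
top 0.1 0.68 1038 [-0.006 -0.002  0.001  0.017]
top 0.1 0.7 1177 [-0.006 -0.002  0.002  0.028]
top 0.1 0.72 1098 [-0.006 -0.001  0.023  0.028]
top 0.1 0.74 3028 [-0.005  0.022  0.106  0.114]
top 0.1 0.76 7817 [0.045 0.119 0.374 0.479]
top 0.1 0.78 4915 [0.111 0.119 0.408 0.478]
top 0.1 0.8 6619 [0.113 0.372 0.406 0.446]
top 0.1 0.82 1692 [0.112 0.117 0.415 0.419]
top 0.1 0.84 648 [0.113 0.116 0.119 0.122]
scene -0.33 0.68 683 [-0.005  0.017  0.058  0.071]
scene -0.33 0.7 552 [-0.005  0.015  0.06   0.071]
scene -0.33 0.72 567 [-0.006  0.004  0.409  0.415]
scene -0.33 0.74 4054 [-0.005  0.08   0.446  0.476]
scene -0.33 0.76 3297 [0.045 0.111 0.36  0.375]
scene -0.33 0.78 684 [0.044 0.056 0.373 0.375]
scene -0.33 0.8 489 [0.113 0.116 0.373 0.375]
scene -0.33 0.82 365 [0.113 0.115 0.373 0.374]
scene -0.33 0.84 117 [0.113 0.115 0.117 0.119]
scene 0.1 0.68 548 [-0.005 -0.002 -0.     0.015]
scene 0.1 0.7 1054 [-0.006 -0.002  0.012  0.027]
scene 0.1 0.72 757 [-0.006 -0.002  0.021  0.025]
scene 0.1 0.74 4455 [-0.005  0.021  0.097  0.372]
scene 0.1 0.76 7438 [0.045 0.114 0.365 0.505]
scene 0.1 0.78 2605 [0.043 0.116 0.453 0.504]
scene 0.1 0.8 4065 [0.113 0.373 0.412 0.503]
scene 0.1 0.82 1210 [0.113 0.116 0.416 0.493]
scene 0.1 0.84 234 [0.113 0.115 0.117 0.468]
```

Request:
send_rows --plan '[[[1,0.8,0],[0,0,0]],[[1,0.8,0],[0,0,0]],[[1,0.8,0],[0,0,0]],[[1,0.8,0],[0,0,0]],[[1,0.8,0],[0,0,0]],[[1,0.8,0],[0,0,0]],[[1,0.8,0],[0,0,0]],[[1,0.8,0],[0,0,0]],[[1,0.8,0],[0,0,0]],[[1,0.8,0],[0,0,0]]]'

```text
time: 2.6
tool_pos: [0.4292, -0.2215, 0.2264]
tool_rot: [-3.141, -0.0, 1.571]
contact_force: [0.9, -0.8, -0.4]
opening: 0.0917
grip_force: 0.0
```

Request:
send_rows --plan '[[[1,0,0],[0,0,0]],[[1,0,0],[0,0,0]],[[1,0,0],[0,0,0]],[[1,0,0],[0,0,0]],[[1,0,0],[0,0,0]],[[1,0,0],[0,0,0]],[[1,0,0],[0,0,0]],[[1,0,0],[0,0,0]],[[1,0,0],[0,0,0]],[[1,0,0],[0,0,0]]]'

```text
time: 3.85
tool_pos: [0.4285, 0.0283, 0.2264]
tool_rot: [-3.141, 0.0, 1.571]
contact_force: [1.1, -0.4, -0.1]
opening: 0.0917
grip_force: 0.0
```

Run:
```python
from h import *
go(.4256,.1527,.009,90)
P=np.concatenate([np.load(n+"0.npy").reshape(-1,3) for n in("top","scene")])
for ya in np.arange(-.35,.36,.05):
  o=[]
  for za in np.arange(.03,.5,.05):
    x=P[(P[:,1]>ya)&(P[:,1]<ya+.05)&(P[:,0]>.71)&(P[:,0]<.9)&(P[:,2]>za)&(P[:,2]<za+.05),0]
    o.append(f"{np.percentile(x,3):.3f}" if len(x)>8 else "-")
  print(round(ya,2),*o)
```

```text
t 3.85 at [0.4285 0.0283 0.2264] rpy [-179.96    0.     90.  ]
shift [ 4.977 -0.109  8.697] turn z -0.0
-0.35 0.748 0.750 - - - 0.762 0.762 0.737 0.745 0.746
-0.3 0.749 0.750 - - - 0.762 0.762 0.737 0.745 0.746
-0.25 0.710 0.750 - - - 0.762 0.762 0.737 0.745 0.746
-0.2 0.712 0.750 - - - 0.762 0.762 0.737 0.745 0.746
-0.15 0.747 0.749 - - - 0.762 0.762 0.737 0.744 0.745
-0.1 0.748 0.750 - - - 0.762 0.762 0.737 0.744 0.745
-0.05 0.750 0.749 - - - 0.762 0.762 0.737 0.744 0.745
-0.0 0.716 0.749 0.764 0.763 0.764 0.762 0.762 0.738 0.745 0.745
0.05 0.714 0.748 0.764 0.764 0.764 0.762 0.762 0.764 0.764 0.764
0.1 0.748 0.749 - - - 0.762 0.763 0.814 0.814 0.814
0.15 0.748 0.749 - - - 0.762 0.762 0.778 0.778 0.777
0.2 0.748 0.749 - - - 0.761 0.763 0.814 - -
0.25 0.748 0.749 - - - 0.761 0.762 0.814 - -
0.3 0.747 0.749 - - - 0.762 0.763 0.814 - -
0.35 0.748 0.749 - - - 0.761 0.762 0.814 - -
```

Request:
send_rows --plan '[[[1,-0.02,0],[0,0,0]],[[1,-0.02,0],[0,0,0]],[[1,-0.02,0],[0,0,0]],[[1,-0.02,0],[0,0,0]],[[0.98,-0.03,0],[0,0,0]],[[0,0,1],[0,0,0]],[[0,0,1],[0,0,0]],[[0,0,1],[0,0,0]],[[0,0,1],[0,0,0]],[[0,0,1],[0,0,0]]]'

```text
time: 5.1
tool_pos: [0.4258, 0.1519, 0.1007]
tool_rot: [-3.141, 0.0, 1.571]
contact_force: [0.5, -0.3, 0.9]
opening: 0.092
grip_force: 0.0
```

Request:
send_rows --plan '[[[0,0,0.7],[0,0,0]],[[0,0,0.7],[0,0,0]],[[0,0,0.7],[0,0,0]],[[0,0,0.6],[0,0,0]],[[0,0,0.5],[0,0,0]],[[0,0,0.3],[0,0,0]],[[0,0,0.2],[0,0,0]],[[0,0,0],[0,0,0]],[[0,0,0],[0,0,0]],[[0,0,0],[0,0,0]]]'

```text
time: 6.35
tool_pos: [0.4263, 0.152, 0.0095]
tool_rot: [3.141, -0.0, 1.571]
contact_force: [0.3, -0.0, 0.0]
opening: 0.0916
grip_force: 0.0
```

Request:
send_rows --plan '[[[0,0,0],[0,0,0]],[[0,0,0],[0,0,0]],[[0,0,0],[0,0,0]],[[0,0,0],[0,0,0]],[[0,0,0],[0,0,0]],[[0,0,0],[0,0,0]],[[0,0,0],[0,0,0]],[[0,0,0],[0,0,0]],[[0,0,0],[0,0,0]],[[0,0,0],[0,0,0]]]' --gripper -0.3 --force 12

```text
time: 7.6
tool_pos: [0.426, 0.1519, 0.0092]
tool_rot: [-3.142, 0.0, 1.571]
contact_force: [-0.2, 0.8, 0.5]
opening: 0.0473
grip_force: 12.0
```

Request:
send_rows --plan '[[[0,0,-0.5],[0,0,0]],[[0,0,-1],[0,0,0]],[[0,0,-1],[0,0,0]],[[0,0,-1],[0,0,0]],[[0,0,-1],[0,0,0]],[[0,0,-1],[0,0,0]],[[0,0,-1],[0,0,0]],[[0,0,-1],[0,0,0]],[[0,0,-0.3],[0,0,-0.05]],[[0,0,0],[0,0,-0.1]]]'

```text
time: 8.85
tool_pos: [0.4262, 0.152, 0.2059]
tool_rot: [3.139, 0.0, 1.811]
contact_force: [-0.2, 0.1, -0.0]
opening: 0.0472
grip_force: 12.0
```

Request:
send_rows --plan '[[[0,0,0],[0,0,-0.1]],[[0,0,0],[0,0,-0.1]],[[0,0,0],[0,0,-0.1]],[[0,0,0],[0,0,-0.1]],[[0,0,0],[0,0,-0.1]],[[0,0,0],[0,0,-0.1]],[[0,0,0],[0,0,-0.05]],[[0,0,0],[0,0,0]],[[0,0,0],[0,0,0]],[[0,0,0],[0,0,0]]]'

```text
time: 10.1
tool_pos: [0.426, 0.1519, 0.2044]
tool_rot: [3.142, 0.0, 2.826]
contact_force: [-0.9, 0.5, -0.4]
opening: 0.0476
grip_force: 12.0
```

Run:
```python
from h import *
go(.655,-.2145,.2,162)
```

```text
t 10.1 at [0.426  0.1519 0.2044] rpy [1.8000e+02 1.0000e-02 1.6195e+02]
shift [-13.253 -11.097   0.175] turn z -0.0006
```

Request:
send_rows --plan '[[[-0.4,-0.33,0],[0,0,0]],[[-0.95,-0.8,0],[0,0,0]],[[-0.95,-0.8,0],[0,0,0]],[[-0.95,-0.8,0],[0,0,0]],[[-0.95,-0.8,0],[0,0,0]],[[-0.95,-0.8,0],[0,0,0]],[[-0.95,-0.8,0],[0,0,0]],[[-0.95,-0.8,0],[0,0,0]],[[-0.95,-0.8,0],[0,0,0]],[[-0.95,-0.8,0],[0,0,0]]]'

```text
time: 11.35
tool_pos: [0.5811, -0.0982, 0.204]
tool_rot: [-3.141, -0.0, 2.827]
contact_force: [0.2, -0.1, 0.2]
opening: 0.0475
grip_force: 12.0
```

Request:
send_rows --plan '[[[-0.95,-0.8,0],[0,0,0]],[[-0.95,-0.8,0],[0,0,0]],[[-0.95,-0.8,0],[0,0,0]],[[-0.95,-0.8,0],[0,0,0]],[[-0.5,-0.37,0],[0,0,0]],[[0,0,0],[0,0,0]],[[0,0,1],[0,0,0]],[[0,0,1],[0,0,0]],[[0,0,1],[0,0,0]],[[0,0,1],[0,0,0]]]'

```text
time: 12.6
tool_pos: [0.6548, -0.2139, 0.1036]
tool_rot: [3.142, -0.0, 2.828]
contact_force: [0.0, -0.9, -1.7]
opening: 0.0479
grip_force: 12.0
```

Run:
```python
from h import *
go(.655,-.2145,.017,162)
im,P=cloud("top");cv2.imwrite("pics/t1.png",cv2.resize(im[130:350,160:500],None,fx=2,fy=2))
```

```text
t 12.6 at [ 0.6548 -0.2139  0.1036] rpy [ 1.8000e+02 -1.0000e-02  1.6202e+02]
shift [-0.015 -0.021  3.463] turn z 0.0002
```

View pics/t1.png

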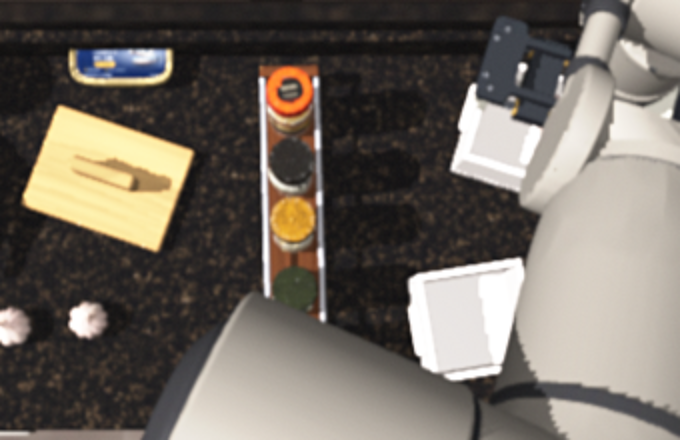

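The gripper holds the garlic over the oblong dish (crop centre about (525,120)), and the lid, jars and square dish haven't moved. I'll lower it, release and retract.

Request:
send_rows --plan '[[[0,0,0.6],[0,0,0]],[[0,0,0.6],[0,0,0]],[[0,0,0.6],[0,0,0]],[[0,0,0.5],[0,0,0]],[[0,0,0.4],[0,0,0]],[[0,0,0.3],[0,0,0]],[[0,0,0.2],[0,0,0]],[[0,0,0.15],[0,0,0]],[[0,0,0.1],[0,0,0]],[[0,0,0],[0,0,0]]]'

```text
time: 13.9
tool_pos: [0.6553, -0.2144, 0.018]
tool_rot: [-3.142, 0.0, 2.827]
contact_force: [-0.6, -0.2, 0.4]
opening: 0.0474
grip_force: 12.0
```

Request:
send_rows --plan '[[[0,0,0],[0,0,0]],[[0,0,0],[0,0,0]],[[0,0,0],[0,0,0]],[[0,0,0],[0,0,0]],[[0,0,0],[0,0,0]],[[0,0,-0.2],[0,0,0]],[[0,0,-0.4],[0,0,0]],[[0,0,-0.6],[0,0,0]],[[0,0,-0.8],[0,0,0]],[[0,0,-1],[0,0,0]]]' --gripper 0.4

```text
time: 15.15
tool_pos: [0.6553, -0.2143, 0.0945]
tool_rot: [-3.141, 0.0, 2.827]
contact_force: [0.0, 0.1, 0.2]
opening: 0.0641
grip_force: 0.0
```

Request:
send_rows --plan '[[[0,0,-1],[0,0,0]],[[0,0,-1],[0,0,0]],[[0,0,-1],[0,0,0]],[[0,0,-1],[0,0,0]],[[0,0,-0.5],[0,0,0]],[[0.95,0.5,0],[0,0,0]],[[0.95,0.5,0],[0,0,0]],[[0.95,0.5,0],[0,0,0]],[[0.95,0.5,0],[0,0,0]],[[0.95,0.5,0],[0,0,0]]]'

```text
time: 16.4
tool_pos: [0.5608, -0.1175, 0.2056]
tool_rot: [-3.142, -0.0, 2.827]
contact_force: [0.7, 0.6, 0.3]
opening: 0.0643
grip_force: 0.0
```

Run:
```python
from h import *
go(.617,.2328,.2,71)
```

```text
t 16.4 at [ 0.5608 -0.1175  0.2056] rpy [-1.80e+02 -1.00e-02  1.62e+02]
shift [ 2.194 14.022  0.224] turn z 1.0111
```

Request:
send_rows --plan '[[[0.15,0.5,0],[0,0,0]],[[0.15,1,0],[0,0,0]],[[0.15,1,0],[0,0,0]],[[0.15,1,0],[0,0,0]],[[0.15,1,0],[0,0,0]],[[0.15,1,0],[0,0,0]],[[0.15,1,0],[0,0,0]],[[0.15,1,0],[0,0,0]],[[0.15,1,0],[0,0,0]],[[0.15,1,0],[0,0,0]]]'

```text
time: 17.65
tool_pos: [0.6002, 0.1203, 0.2053]
tool_rot: [3.142, 0.0, 2.827]
contact_force: [0.4, -0.0, 0.4]
opening: 0.0642
grip_force: 0.0
```

Request:
send_rows --plan '[[[0.15,1,0],[0,0,0]],[[0.15,1,0],[0,0,0]],[[0.15,1,0],[0,0,0]],[[0.15,1,0],[0,0,0]],[[0.1,0.52,0],[0,0,0]],[[0,0,0],[0,0,0.1]],[[0,0,0],[0,0,0.1]],[[0,0,0],[0,0,0.1]],[[0,0,0],[0,0,0.1]],[[0,0,0],[0,0,0.1]]]'

```text
time: 18.9
tool_pos: [0.618, 0.2318, 0.2054]
tool_rot: [-3.142, 0.0, 2.036]
contact_force: [0.7, 0.1, -0.0]
opening: 0.0641
grip_force: 0.0
```

Request:
send_rows --plan '[[[0,0,0],[0,0,0.1]],[[0,0,0],[0,0,0.1]],[[0,0,0],[0,0,0.1]],[[0,0,0],[0,0,0.1]],[[0,0,0],[0,0,0.1]],[[0,0,0],[0,0,0.011]],[[0,0,0],[0,0,0]],[[0,0,0],[0,0,0]],[[0,0,0],[0,0,0]],[[0,0,0],[0,0,0]]]'

```text
time: 20.15
tool_pos: [0.6177, 0.2321, 0.2054]
tool_rot: [3.142, 0.0, 1.24]
contact_force: [-0.5, 0.1, -0.2]
opening: 0.0642
grip_force: 0.0
```

Run:
```python
from h import *
go(.617,.2328,.018,71)
im,P=cloud("top");cv2.imwrite("pics/t2.png",cv2.resize(im[140:250,360:500],None,fx=4,fy=4))
def rep(n,u0,u1,v0,v1,z0,z1):
    q=P[v0:v1,u0:u1].reshape(-1,3);q=q[(q[:,2]>z0)&(q[:,2]<z1)]
    (c,s,a)=cv2.minAreaRect((q[:,:2]*1000).astype(np.float32));print(n,len(q),np.round(c,1),np.round(s,1),round(a,1))
rep("dish",380,482,152,240,.06,.08)
rep("garlic",405,460,175,222,.025,.058)
```

```text
t 20.15 at [0.6177 0.2321 0.2054] rpy [1.800e+02 1.000e-02 7.103e+01]
shift [ 0.017 -0.034  7.498] turn z 0.0004
dish 990 [ 655.1 -214.4] [166.4 111.4] 72.2
garlic 614 [ 648.4 -227.8] [111.  105.3] 73.7
```

View pics/t2.png

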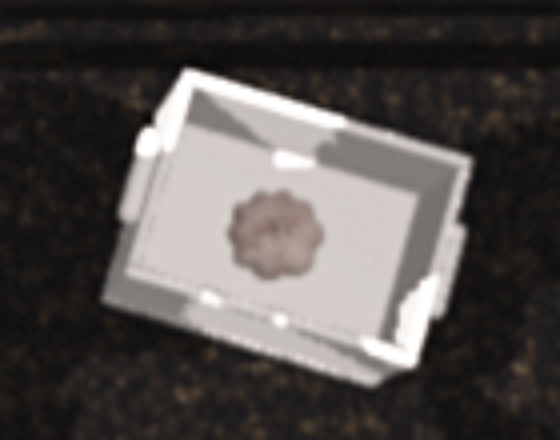

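The garlic stands upright on the floor of the oblong dish, at about (277,235) in the crop, and the dish hasn't moved. Next is the lid.

Request:
send_rows --plan '[[[0,0,0.8],[0,0,0]],[[0,0,1],[0,0,0]],[[0,0,1],[0,0,0]],[[0,0,1],[0,0,0]],[[0,0,1],[0,0,0]],[[0,0,1],[0,0,0]],[[0,0,0.7],[0,0,0]],[[0,0,0.5],[0,0,0]],[[0,0,0.3],[0,0,0]],[[0,0,0.15],[0,0,0]]]'

```text
time: 21.45
tool_pos: [0.6179, 0.2322, 0.0192]
tool_rot: [3.141, -0.0, 1.239]
contact_force: [0.4, -0.9, -0.6]
opening: 0.0645
grip_force: 0.0
```

Request:
send_rows --plan '[[[0,0,0],[0,0,0]],[[0,0,0],[0,0,0]],[[0,0,0],[0,0,0]],[[0,0,0],[0,0,0]],[[0,0,0],[0,0,0]],[[0,0,0],[0,0,0]],[[0,0,0],[0,0,0]],[[0,0,0],[0,0,0]],[[0,0,0],[0,0,0]],[[0,0,0],[0,0,0]]]' --gripper -1 --force 40

```text
time: 22.7
tool_pos: [0.6176, 0.2322, 0.0192]
tool_rot: [-3.141, 0.0, 1.239]
contact_force: [-1.1, 1.1, 1.1]
opening: 0.0159
grip_force: 40.0
```

Request:
send_rows --plan '[[[0,0,-0.2],[0,0,0]],[[0,0,-0.5],[0,0,0]],[[0,0,-0.8],[0,0,0]],[[0,0,-0.8],[0,0,0]],[[0,0,-0.8],[0,0,0]],[[0,0,-0.8],[0,0,0]],[[0,0,-0.8],[0,0,0]],[[0,0,-0.8],[0,0,0]],[[0,0,-0.5],[0,0,0]],[[0,0,0],[0,0,0]]]'

```text
time: 23.95
tool_pos: [0.6182, 0.2322, 0.1705]
tool_rot: [3.14, -0.001, 1.239]
contact_force: [-0.0, 0.3, -2.7]
opening: 0.0154
grip_force: 40.0
```

Run:
```python
from h import *
go(.59,-.19,.168,72)
im,P=cloud("top");cv2.imwrite("pics/t3.png",cv2.resize(im[130:350,130:470],None,fx=2,fy=2))
```

```text
t 23.95 at [0.6182 0.2322 0.1705] rpy [ 1.7988e+02 -7.0000e-02  7.1010e+01]
shift [-16.337   4.429   0.089] turn z -0.011
```

View pics/t3.png

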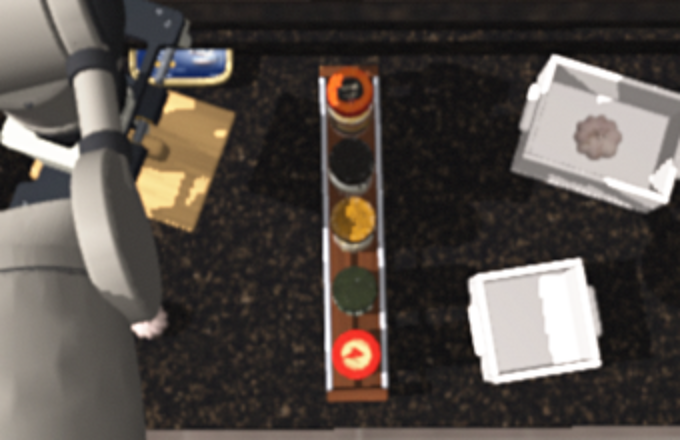

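The lid is held at about (165,160) and lifted clear. I'll carry it across, with the underside at about 0.152 m and the jars topping out at 0.118 m.

Request:
send_rows --plan '[[[-0.2,0.05,-0.1],[0,0,0]],[[-0.4,0.11,-0.1],[0,0,0]],[[-0.7,0.19,0],[0,0,0]],[[-0.85,0.23,0],[0,0,0]],[[-0.85,0.23,0],[0,0,0]],[[-0.85,0.23,0],[0,0,0]],[[-0.85,0.23,0],[0,0,0]],[[-0.85,0.23,0],[0,0,0]],[[-0.85,0.23,0],[0,0,0]],[[-0.85,0.23,0],[0,0,0]]]'

```text
time: 25.25
tool_pos: [0.6049, 0.0433, 0.1742]
tool_rot: [3.141, 0.0, 1.239]
contact_force: [0.0, -0.3, -1.6]
opening: 0.0158
grip_force: 40.0
```

Request:
send_rows --plan '[[[-0.85,0.23,0],[0,0,0]],[[-0.85,0.23,0],[0,0,0]],[[-0.85,0.23,0],[0,0,0]],[[-0.85,0.23,0],[0,0,0]],[[-0.85,0.23,0],[0,0,0]],[[-0.85,0.23,0],[0,0,0]],[[-0.85,0.23,0],[0,0,0]],[[-0.85,0.23,0],[0,0,0]],[[-0.85,0.23,0],[0,0,0]],[[-0.5,0.14,0],[0,0,-0.012]]]'

```text
time: 26.5
tool_pos: [0.5908, -0.1678, 0.1741]
tool_rot: [3.142, 0.0, 1.258]
contact_force: [-0.2, -0.3, -2.9]
opening: 0.0158
grip_force: 40.0
```

Run:
```python
from h import *
go(.655,-.2145,.145,72.1)
for n in("top","scene"):
    im,P=cloud(n);np.save(n+"1.npy",P)
    cv2.imwrite("pics/s4.png",cv2.resize(im[100:320,220:560],None,fx=2,fy=2))
```

```text
t 26.5 at [ 0.5908 -0.1678  0.1741] rpy [1.800e+02 1.000e-02 7.206e+01]
shift [-0.987  3.02   1.166] turn z -0.0004
```

View pics/s4.png

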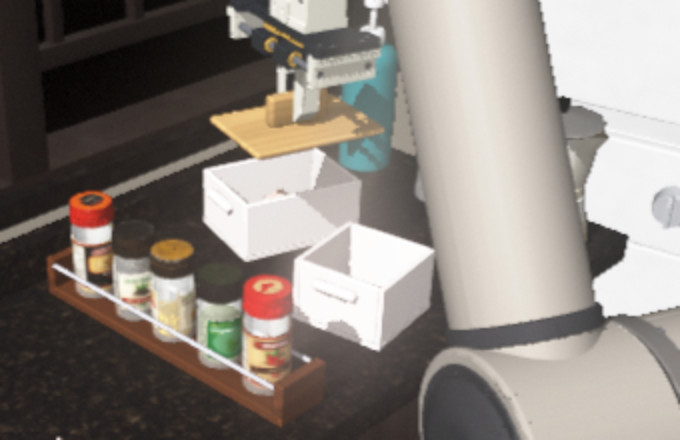

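The lid looks level in the fingers (crop (295,125)) and above the dishes. I'll measure how it sits in the hand from the cloud.

Run:
```python
from h import *
for n in("scene","top"):
    P=np.load(n+"1.npy");q=P.reshape(-1,3);q=q[np.isfinite(q[:,2])]
    m=(abs(q[:,0]-.591)<.1)&(abs(q[:,1]+.168)<.1)&(q[:,2]>.16)&(q[:,2]<.178);q=q[m]
    if len(q)<50: print(n,len(q));continue
    A=np.c_[q[:,:2]-[.591,-.168],np.ones(len(q))];k=np.linalg.lstsq(A,q[:,2],rcond=None)[0]
    c,s,a=cv2.minAreaRect((q[:,:2]*1000).astype(np.float32))
    print(n,len(q),"tilt deg",np.round(np.degrees(k[:2]),2),"z",k[2].round(4),np.round(c,1),np.round(s,1),round(a,1))
```

```text
scene 1417 tilt deg [ 0.84 -0.69] z 0.1676 [ 587.7 -166. ] [154.9 118.2] 71.1
top 2004 tilt deg [ 0.16 -0.25] z 0.1687 [ 591.8 -166.9] [152.2 112.2] 72.0
```

Request:
send_rows --plan '[[[0,0,0.2],[0,0,0]],[[0,0,0.4],[0,0,0]],[[0,0,0.5],[0,0,0]],[[0,0,0.5],[0,0,0]],[[0,0,0.3],[0,0,0]],[[0,0,0.1],[0,0,0]],[[0,0,0],[0,0,0]],[[-0.1,0.3,0],[0,0,0]],[[-0.2,0.5,0],[0,0,0]],[[-0.2,0.5,0],[0,0,0]]]'

```text
time: 27.85
tool_pos: [0.619, -0.1884, 0.1248]
tool_rot: [3.14, 0.0, 1.258]
contact_force: [-0.9, 1.0, -1.9]
opening: 0.0159
grip_force: 40.0
```

Run:
```python
from h import *
go(.6544,-.2152,.1042,72.1);print(robot.observe()["contact_force"])
```

```text
t 27.85 at [ 0.619  -0.1884  0.1248] rpy [1.7992e+02 1.0000e-02 7.2090e+01]
shift [-0.583  1.676  0.827] turn z -0.0002
[-0.90260283  0.97264483 -1.86149174]
```

Request:
send_rows --plan '[[[-0.15,0.4,0],[0,0,0]],[[-0.15,0.35,0],[0,0,0]],[[-0.1,0.3,0],[0,0,0]],[[-0.1,0.25,0],[0,0,0]],[[-0.05,0.15,0],[0,0,0]],[[-0.03,0.1,0],[0,0,0]],[[0,0,0],[0,0,0]],[[0,0,0],[0,0,0]],[[0,0,0],[0,0,0]],[[0,0,0],[0,0,0]]]'

```text
time: 29.1
tool_pos: [0.6504, -0.2134, 0.1243]
tool_rot: [3.142, 0.0, 1.258]
contact_force: [0.7, 0.1, -2.0]
opening: 0.0161
grip_force: 40.0
```

Run:
```python
from h import *
go(.6544,-.2152,.1042,72.1);print(robot.observe()["contact_force"])
```

```text
t 29.1 at [ 0.6504 -0.2134  0.1243] rpy [180.     0.    72.09]
shift [-0.021  0.173  0.804] turn z -0.0001
[ 0.74201173  0.12150597 -1.97588754]
```

Request:
send_rows --plan '[[[-0.02,0.1,0],[0,0,0]],[[0,0.07,0],[0,0,0]],[[0,0,0.1],[0,0,0]],[[0,0,0.2],[0,0,0]],[[0,0,0.2],[0,0,0]],[[0,0,0.2],[0,0,0]],[[0,0,0.1],[0,0,0]],[[0,0,0],[0,0,0]],[[0,0,0],[0,0,0]],[[0,0,0],[0,0,0]]]'

```text
time: 30.35
tool_pos: [0.6545, -0.2153, 0.1045]
tool_rot: [3.141, 0.0, 1.258]
contact_force: [0.5, 0.2, -2.1]
opening: 0.0161
grip_force: 40.0
```

Run:
```python
from h import *
go(.6544,-.2152,.1042,72.1);print(robot.observe()["contact_force"])
im,P=cloud("top");q=P.reshape(-1,3)
for lo,hi in((.09,.108),(.055,.078)):
    p=q[(abs(q[:,0]-.655)<.1)&(abs(q[:,1]+.215)<.1)&(q[:,2]>lo)&(q[:,2]<hi)]
    if len(p)<30: print(len(p));continue
    A=np.c_[p[:,:2]-[.655,-.215],np.ones(len(p))];k=np.linalg.lstsq(A,p[:,2],rcond=None)[0]
    c,s,a=cv2.minAreaRect((p[:,:2]*1000).astype(np.float32));print(len(p),np.degrees(k[:2]).round(2),k[2].round(4),np.round(c,1),np.round(s,1),round(a,1))
a=cv2.resize(im[130:260,340:500],None,fx=2.5,fy=2.5)
im,_=cloud("scene");b=cv2.resize(im[120:250,290:450],None,fx=2.5,fy=2.5);cv2.imwrite("pics/f5.png",np.hstack([a,b]))
```

```text
t 30.35 at [ 0.6545 -0.2153  0.1045] rpy [1.7997e+02 1.0000e-02 7.2090e+01]
shift [ 0.003 -0.003  0.01 ] turn z -0.0001
[ 0.51208055  0.20663577 -2.0569462 ]
1889 [ 0.59 -0.18] 0.099 [ 682.1 -178. ] [145.6 125.4] 0.1
291 [-4.61 -4.78] 0.0682 [ 662.7 -146.9] [120.8  52. ] 11.9
```

View pics/f5.png

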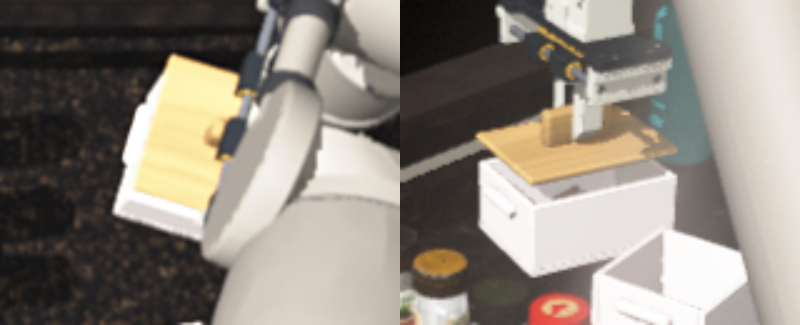

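The lid hovers level over the oblong dish with its edges parallel to the dish's. Its plate face is at 0.099 m, so the underside is at 0.085 m, 15 mm above the rim. The wrist force is only the lid's weight, so I'm handing in.

```bash
python3 -c "
from cell import robot
print(robot.hand_in())"
```

```text
the job is handed in; nothing more can be done
None
```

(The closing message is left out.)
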